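Close the gear case of a bench machine

ROBOT

A 7-joint arm with a two-finger parallel gripper is mounted at the origin on the work surface. World frame = base frame: x ahead of the robot, y to its left, z up, the work surface at z = 0. Lengths are in mm, angles in rad, forces in N, time in s.
With the tool pointing down it reaches from about 400 to 875 mm from the base axis. Payload 4.4 kg.
Tool frame: the origin (TCP) lies at the very end of the fingers, on their centre line; the grasp point (between the pads) lies 19 mm behind it; y points along the fingers, z is the direction in which the jaws open and shut, and the axes are right-handed (so a half turn about y gives the same grasp; the last joint's range is limited). The gripper opens to 85 mm and grips with 20 to 120 N. Pads are 22 mm wide; open, the fingers measure 114 mm over their backs; the gripper's body (76 mm by 85 mm) begins 54 mm behind the grasp point. The pads swing forward as they close: fully open they stand 13 mm farther back than shut.
Start: joints at [1.165, 0.628, 0.038, 1.517, -0.027, 0.996, -0.02], TCP at [216.672, -612.839, 231.313] pointing down, gripper open.
Joint ranges: [-3.06, 3.06], [-0.37, 2.12], [-1.25, 1.32], [0.18, 2.47], [-1.1, 4.24], [0.23, 1.98], [-2.94, 2.94]. Speed limits (rad/s): [2.57, 2.57, 3.14, 3.14, 3.14, 3.14, 3.14].

INTERFACE

Orientations are given as [roll, pitch, yaw] about the fixed x, y, z axes, in that order (R = Rz(yaw) Ry(pitch) Rx(roll)).
In Python, from cell import read_state, get_image, finish_job gives the robot as it stands. The module is installed in compiled form; this text tells all that it offers.
- The arm moves only by the tool servo_tool, never from a script. Its argument "increments" is a list of rows, each an object of numbers: "dx", "dy", "dz": the shift along the world's x, y, z in cm; "ax", "ay", "az": the turn, a rotation vector about the world's x, y, z in rad; "claw": the closure, from -1 (fully open) to 1 (shut). A call has 1 to 8 rows; each row is the pose to reach, as a shift and turn from the pose commanded when the call began; what a row does not reach only later rows make up. A row lasts 1/12 s, in which the tool goes at most 41.7 mm and 7.16 degrees, less where a joint would pass 70% of its speed; a pose out of reach is approached as far as the arm can. A call with a gripper value outside its range is refused whole. The fingers move at their own pace and stop on an object; the grip force is fixed at half the most. Time passes only in rows, so rows that repeat a pose let the fingers close. It gives the time, the measured TCP pose, the force and the opening at its end, in the units of the state.
- read_state(): the state, without advancing time (a new reading comes with each control period).
- get_image(name): name is "scene" or "side" or "wrist"; returns a dict with "color" (480x640x3 uint8, red, green, blue), "fov_y" (degrees; the focal length in pixels is half the picture's height over the tangent of half this angle, whatever the lens; pixels are square), "cx", "cy" (the principal point, pixels), "R" (3x3) and "t" (3): a world point X has camera coordinates R X + t. Camera axes: x right, y down, z forward; pixel columns grow to the right and rows downward; lengths in mm; the calibration is good to about 2 mm. A picture is of the moment at which its call begins. There is no depth.
- finish_job(): hands the job in, once; it reports no verdict.
The state is a dict: "clock": time; "qpos": joint angles; "qd": joint speeds; "tau": joint torques, N m; "eef_pos": TCP position; "tool_rot": TCP orientation; "force": force on the tool from outside, world axes, zero at the start; "torque": the same for the moment, N m; "width": finger opening in mm.
Only numpy, scipy, OpenCV 4.12 (cv2) and the standard library are available. Lean on these libraries where they do the work, as an engineer would, in place of code of your own. Each camera call takes 0.05 s, during which the arm holds its last target.

TASK

The gears have been greased: put the loose cover plate back on the green gear case so that it sits fully home, flat on the rim with both pins through its holes. Then turn the red T-handle clockwise (seen from above) all the way to its stop, so that the steel tongue lies over the cover's edge, and let go. Leave the jar, the hammer and the wooden block where they are.

Things in the scene. Friction and masses are not known exactly. Their poses are not given: they have to be found in the camera images.
- gearcase: Green cast housing fixed to the bench, open at the top, gears inside: 156 (x) x 116 (y) x 60 mm high, walls 12. Origin: centre of its underside; x along its length towards the T-handle (within 0.35 rad of world x), z up. A lug 44 wide, 60 high, at the +x end reaches x = 144 mm and carries the T-handle latch, turning about an upright axis at x = 120 mm, y = 0.
- gearcase_seat (a point): Centre of the rim plane, 60 mm above the bench, axes as the gear case. The cover's origin belongs here when it is seated.
- gearcase_pin0 (a point): Foot (on the rim plane) of one of the two upright steel pins on the rim, at the case's x,y = (58, 38) mm. Both are 8 mm in diameter and 14 mm tall, the upper 8 mm tapering to 3 mm.
- gearcase_pin1 (a point): Foot of the other pin, at the case's x,y = (-58, -38) mm.
- latch (a joint): Angle of the T-handle latch, rad, growing clockwise seen from above. 0: its tongue points away from the case (case +x); pi: hard stop, tongue points back over the cover's end. Starts between 0 and 0.7; friction about 0.1 N m, no spring, stays where left.
- latch_grip (a point): Middle of the red T-bar, on the turning axis, 110 mm above the bench. The bar is level, 66 long, 12 wide, 14 mm high, parallel to the tongue; x runs along the bar towards the tongue's end, z up. Stem below it 12 mm in diameter; 26 mm free between bar and tongue.
- cover: Loose flat aluminium cover plate, 140 (x) x 100 (y) x 6 mm thick, about 0.25 kg, lying flat on the bench, handle up. Origin: centre of its underside, z up. Two through holes of 12 mm diameter at x,y = (58, 38) and (-58, -38) mm, so it fits either way round (half a turn makes no difference).
- cover_grip (a point): Middle of the black handle bar on the cover, 34 mm above the cover's underside. Bar along the cover's x: 60 long, 10 wide, 12 mm high, carried 22 mm clear above the plate by two legs at its ends (x = +-26 mm); axes as the cover.
- jar: Bystander: closed glass jar with blue cap, 62 mm diameter, 85 mm high; origin at the centre of its underside. Not to be disturbed.
- hammer: Bystander: hammer with a wooden handle lying on the bench to the left of the work. Not to be disturbed.
- block: Bystander: wooden block 70 x 50 x 45 mm; origin at the centre of its underside. Not to be disturbed.
- latch_tip (a point): End of the latch's flat steel tongue, mid-thickness: 65 mm from the turning axis, tongue 18 mm wide, underside 69 and top 77 mm above the bench, so 3 mm above a seated cover, overlapping its end by 15 mm. It strikes a cover that is not down.
There are look-alikes about, which are no part of the job. Several things look just like the cover: the one meant starts farthest from the robot's base.

How it is judged (in metres and radians):
On the way:
1. the cover is seated flat on the rim over both pins (horizontal distance between cover and gearcase_seat below 0.005 m and z of cover in the frame of gearcase_seat between -0.003 and 0.003 m and angle between cover's own z axis and vertical below 0.04 rad), for 0.2 s.
At the end, for the whole second after the job is handed in: The cover lies at rest on the gear case's rim, handle up, within 5 mm of centre, 3 mm of height, 0.04 rad of level and 0.1 rad of the case's length, and the T-handle has been turned to within 0.29 rad of its stop (joint above 2.85) with the tongue over the cover (all of step 1 and angle between the x axis of cover and the x axis of gearcase, either way round below 0.1 rad and value of joint latch above 2.85 rad and linear speed of cover below 0.02 m/s); the robot touches nothing.
It fails at once if the jar is moved more than 40 mm or tipped (distance of jar from where it was at the start of the episode above 0.04 m or angle between jar's own z axis and vertical above 0.5 rad).
It fails at once if the hammer is moved more than 40 mm (distance of hammer from where it was at the start of the episode above 0.04 m).
It fails at once if the block is moved more than 40 mm (distance of block from where it was at the start of the episode above 0.04 m).
It also fails if it takes over 67 s, if anything falls off the work surface, if the arm or the gripper's body presses on something with over 40 N, if the wrist force passes 120 N, or if a joint passes its speed limit or range.

## Working session

There is one attempt and no reset: what is moved stays moved. The work goes in short steps, Python scripts to look and compute and a tool call to move; the robot and the scene stay as the last step left them, time stands still between calls to the robot, and variables do not carry over. Pictures are saved under pics/ and viewed, and the job is handed in when it is done.

Besides the shell and the picture viewer there is one more tool, called by a JSON object that holds its "api" and its "payload", one argument or row to a line. servo_tool: Moves the arm, as the interface text tells. Its arguments: {"type":"object","properties":{"increments":{"type":"array","items":{"type":"object","properties":{"dx":{"type":"number"},"dy":{"type":"number"},"dz":{"type":"number"},"ax":{"type":"number"},"ay":{"type":"number"},"az":{"type":"number"},"claw":{"type":"number"}}}}},"required":["increments"]}

```bash
mkdir -p pics; cat > h.py <<'E'
import numpy as np, cv2
from cell import read_state,get_image,finish_job
def snap(n,f):
    d=get_image(n); cv2.imwrite(f'pics/{f}.png',cv2.cvtColor(d['color'],cv2.COLOR_RGB2BGR)); np.save(f'pics/{f}.npy',d,allow_pickle=True); return d
def load(f): return np.load(f'pics/{f}.npy',allow_pickle=True).item()
def F(d): return 240/np.tan(np.radians(d['fov_y'])/2)
def ray(d,u,v):
    f=F(d); R=np.array(d['R']);t=np.array(d['t']); r=R.T@np.array([(u-d['cx'])/f,(v-d['cy'])/f,1]); return -R.T@t,r
def plane(d,u,v,z):
    o,r=ray(d,u,v); return o+r*(z-o[2])/r[2]
def proj(d,X):
    c=np.array(d['R'])@np.array(X,float)+np.array(d['t']); return np.array([d['cx']+F(d)*c[0]/c[2],d['cy']+F(d)*c[1]/c[2]])
E
python3 - <<'E'
from h import *
for n in('scene','side','wrist'):
    d=snap(n,n+'0'); print(n,d['color'].shape,d['fov_y'],d['cx'],d['cy'],(-np.array(d['R']).T@np.array(d['t'])).round(0),{k:1 for k in d})
s=read_state();print(s)
E
```

```text
scene (480, 640, 3) 48.60792013402369 323.52378914035233 241.4547898986085 [1093. -111. 1175.] {'color': 1, 'fov_y': 1, 'cx': 1, 'cy': 1, 'R': 1, 't': 1}
side (480, 640, 3) 55.26158434398205 320.39343508039906 241.3049227172509 [ 266. 1095.  749.] {'color': 1, 'fov_y': 1, 'cx': 1, 'cy': 1, 'R': 1, 't': 1}
wrist (480, 640, 3) 67.61037664545721 319.9778379961499 238.27862492232958 [ 296. -585.  372.] {'color': 1, 'fov_y': 1, 'cx': 1, 'cy': 1, 'R': 1, 't': 1}
{'clock': 0.15, 'qpos': array([ 1.16519232,  0.62915358,  0.03849159,  1.51812016, -0.026951  ,
        0.99629665, -0.02001494]), 'qd': array([-0.00073056, -0.00186082,  0.00025666, -0.00340285,  0.00145538,
        0.00033464, -0.0013942 ]), 'tau': array([ 9.30082060e-04, -5.63801229e+01,  1.22739729e+00, -1.93651700e+01,
        1.10452739e-02,  7.39578449e-03, -4.05892672e-05]), 'eef_pos': array([ 216.48513098, -612.39647676,  230.59403869]), 'tool_rot': array([-1.57225378e+00, -7.41134013e-05, -2.80181141e+00]), 'force': array([0.10261299, 0.47654226, 0.54663986]), 'torque': array([0.03050661, 0.03632295, 0.03039732]), 'width': 85.63225772621753}
```

View pics/scene0.png

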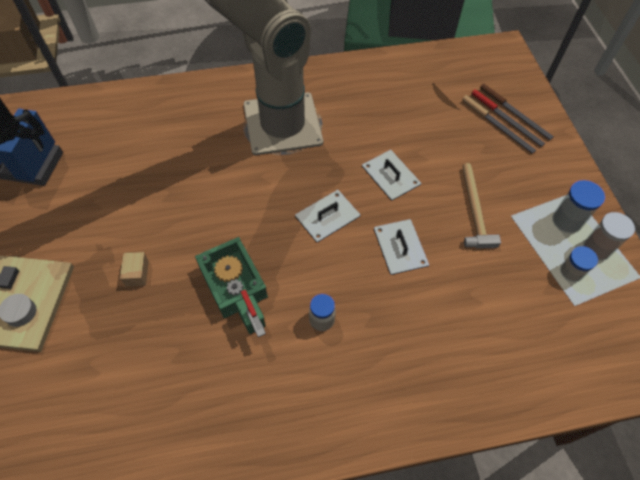

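View pics/side0.png

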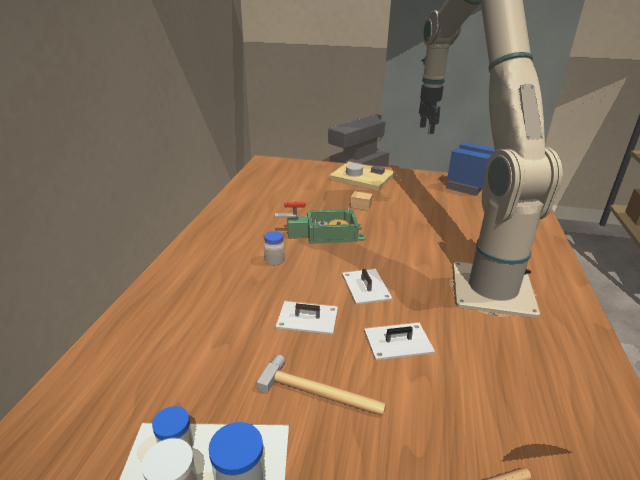

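View pics/wrist0.png

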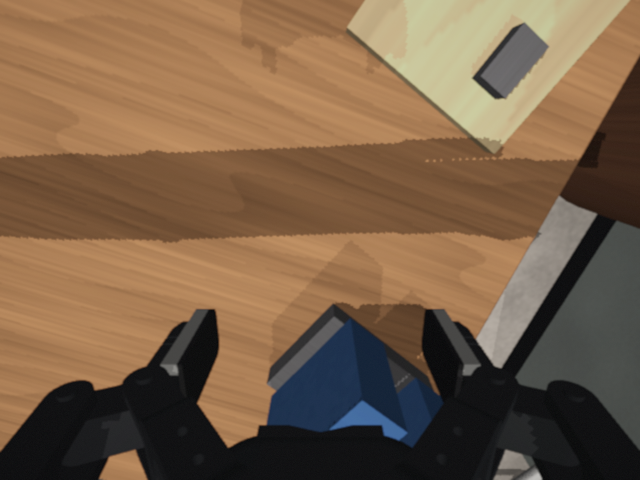

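```bash
python3 - <<'E'
from h import *
for n in('scene0','side0'):
    d=load(n); hsv=cv2.cvtColor(d['color'],cv2.COLOR_RGB2HSV)
    m=((hsv[...,1]<50)&(hsv[...,2]>140)).astype(np.uint8)*255
    m=cv2.morphologyEx(m,cv2.MORPH_CLOSE,np.ones((9,9)))
    for c in cv2.findContours(m,0,2)[0]:
        if cv2.contourArea(c)<400: continue
        hull=cv2.convexHull(c); q=cv2.approxPolyN(hull,4).reshape(-1,2) if hasattr(cv2,'approxPolyN') else cv2.boxPoints(cv2.minAreaRect(c))
        P=np.array([plane(d,*p,6)[:2] for p in q]); e=np.linalg.norm(P-np.roll(P,-1,0),axis=1)
        print(n,q.mean(0).round(),'ctr',P.mean(0).round(1),'r',np.linalg.norm(P.mean(0)).round(),'edges',e.round(), 'yaw',[round(float(np.degrees(np.arctan2(*(np.roll(P,-1,0)-P)[i][::-1]))),1) for i in range(4)])
d=load('scene0')
c=d['color'][130:360,170:450]; cv2.imwrite('pics/crop.png',cv2.cvtColor(cv2.resize(c,None,fx=2.6,fy=2.6,interpolation=2),4))
E
```

```text
scene0 [ 14. 308.] ctr [ 461.9 -710.9] r 848.0 edges [76. 70. 67. 69.] yaw [4.3, -109.1, -174.3, 79.1]
scene0 [600. 280.] ctr [656.8 690.1] r 953.0 edges [213.  45. 205.  93.] yaw [-78.7, -169.5, 114.4, 19.5]
scene0 [401. 246.] ctr [468.8 231.7] r 523.0 edges [100. 141.  98. 138.] yaw [-86.3, -176.7, 92.0, 4.0]
scene0 [570. 226.] ctr [495.2 684.7] r 845.0 edges [349. 177. 168. 250.] yaw [-77.9, -168.5, 100.8, 58.2]
scene0 [327. 214.] ctr [341.8  66.5] r 348.0 edges [140.  98. 142. 103.] yaw [-64.8, -154.8, 117.2, 24.1]
scene0 [391. 174.] ctr [241.5 266. ] r 359.0 edges [104. 139.  99. 140.] yaw [-67.5, -159.4, 112.7, 22.6]
scene0 [302. 127.] ctr [28.3 54.1] r 61.0 edges [ 69. 177. 271. 125.] yaw [-6.2, -87.3, 138.1, 1.7]
side0 [272. 452.] ctr [444.3 606.7] r 752.0 edges [107.  32. 112.  66.] yaw [101.7, 12.4, -60.6, -167.5]
side0 [176. 451.] ctr [612.7 642.1] r 888.0 edges [109. 161. 111. 159.] yaw [102.2, 12.4, -79.1, -168.3]
side0 [398. 340.] ctr [241.  268.5] r 361.0 edges [142. 106. 140. 104.] yaw [22.8, -69.6, -158.1, 111.5]
side0 [307. 317.] ctr [467.8 234.4] r 523.0 edges [106. 141. 102. 138.] yaw [94.9, 2.7, -86.5, -175.6]
side0 [366. 286.] ctr [340.6  72.2] r 348.0 edges [ 99. 143.  99. 143.] yaw [25.1, -65.9, -155.1, 114.1]
side0 [611. 292.] ctr [-315.9  -90.4] r 329.0 edges [158. 355. 657. 185.] yaw [107.0, 70.8, -90.0, 112.5]
side0 [520.  89.] ctr [-1233.7 -8531.2] r 8620.0 edges [  366. 10047. 11065. 20818.] yaw [42.5, -96.2, -100.1, 82.4]
```

View pics/crop.png

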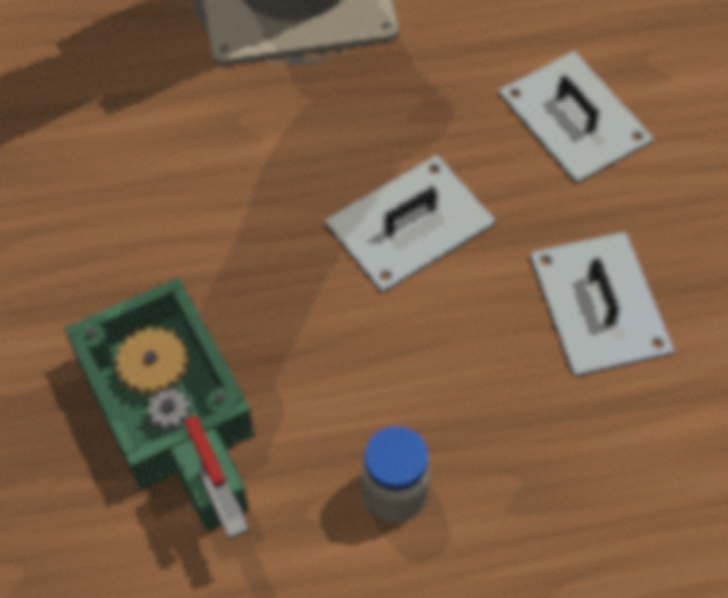

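```bash
python3 - <<'E'
from h import *
d=load('scene0')
for u,v,z in [(231,265,60),(197.,258,74),(254,283,74),(249,302,110),(323,305,85),(133,257,45)]: print((u,v),plane(d,u,v,z).round())
# crop px -> pixel of pins & T-bar ends
for a,b,z in [(90,333,72),(218,398,72),(190,424,117),(219,481,117),(236,530,77)]:
    u,v=a/2.6+170-.5,b/2.6+130-.5; print(a,b,plane(d,u,v,z).round(1))
dw=load('wrist0'); print(np.array(dw['R']).round(3))
hs=cv2.cvtColor(d['color'],cv2.COLOR_RGB2HSV)
m=((hs[...,0]>65)&(hs[...,0]<90)&(hs[...,1]>70)).astype(np.uint8); m[:200]=0
for c in cv2.findContours(m,0,2)[0]:
    if cv2.contourArea(c)>100: print(cv2.boundingRect(c),cv2.approxPolyDP(c,4,True).reshape(-1,2).tolist())
E
```

```text
(231, 265) [ 475. -195.   60.]
(197.0, 258) [ 449. -270.   74.]
(254, 283) [ 539. -147.   74.]
(249, 302) [ 601. -162.  110.]
(323, 305) [628.  -3.  85.]
(133, 257) [ 401. -425.   45.]
90 333 [ 450.2 -253.6   72. ]
218 398 [ 537.  -148.4   72. ]
190 424 [ 579.3 -173.   117. ]
219 481 [ 634.8 -155.9  117. ]
236 530 [ 663.9 -149.4   77. ]
[[ 0.333 -0.943 -0.002]
 [-0.892 -0.315  0.324]
 [-0.306 -0.106 -0.946]]
(197, 239, 69, 93) [[236, 239], [197, 258], [224, 315], [237, 309], [251, 331], [240, 295], [229, 295], [211, 268], [225, 253], [241, 259], [244, 271], [239, 279], [262, 321], [255, 303], [265, 295]]
```

{"api": "servo_tool", "payload": {
  "increments": [
    {"dx": 2.3,"dy": 3.2,"dz": 0.5},
    {"dx": 4.6,"dy": 6.5,"dz": 1},
    {"dx": 6.9,"dy": 9.8,"dz": 2},
    {"dx": 9.2,"dy": 13,"dz": 3},
    {"dx": 11.5,"dy": 16.3,"dz": 3},
    {"dx": 13.8,"dy": 19.6,"dz": 3},
    {"dx": 16.1,"dy": 22.8,"dz": 3},
    {"dx": 18.4,"dy": 26,"dz": 3}
  ]
}}

```text
invalid input at $.increments[0]: expected keys dx, dy, dz, ax, ay, az, claw
```

{"api": "servo_tool", "payload": {
  "increments": [
    {"dx": 2.3,"dy": 3.2},
    {"dx": 4.6,"dy": 6.5},
    {"dx": 6.9,"dy": 9.8},
    {"dx": 9.2,"dy": 13},
    {"dx": 11,"dy": 15.7},
    {"dx": 11,"dy": 15.7},
    {"dx": 11,"dy": 15.7}
  ]
}}

```text
invalid input at $.increments[0]: expected keys dx, dy, dz, ax, ay, az, claw
```

```bash
python3 - <<'E'
from h import *
snap('wrist','w1')
E
```

```text
(no output)
```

View pics/w1.png

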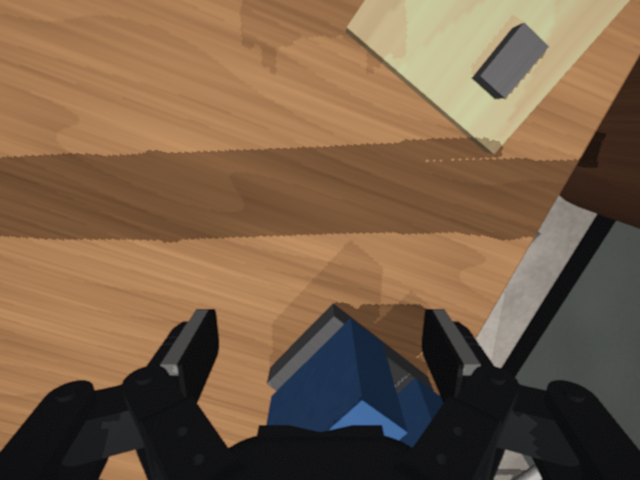

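The arm did not move: every row needs all the keys.

{"api": "servo_tool", "payload": {
  "increments": [
    {"dx": 2.3,"dy": 3.2,"dz": 0.5,"ax": 0,"ay": 0,"az": 0,"claw": -1},
    {"dx": 4.6,"dy": 6.5,"dz": 1,"ax": 0,"ay": 0,"az": 0,"claw": -1},
    {"dx": 6.9,"dy": 9.8,"dz": 2,"ax": 0,"ay": 0,"az": 0,"claw": -1},
    {"dx": 9.2,"dy": 13,"dz": 3,"ax": 0,"ay": 0,"az": 0,"claw": -1},
    {"dx": 11.5,"dy": 16.3,"dz": 3,"ax": 0,"ay": 0,"az": 0,"claw": -1},
    {"dx": 13.8,"dy": 19.6,"dz": 3,"ax": 0,"ay": 0,"az": 0,"claw": -1},
    {"dx": 16.1,"dy": 22.8,"dz": 3,"ax": 0,"ay": 0,"az": 0,"claw": -1},
    {"dx": 18.4,"dy": 26,"dz": 3,"ax": 0,"ay": 0,"az": 0,"claw": -1}
  ]
}}

```text
clock: 0.87
eef_pos: [401.4, -351.1, 261.5]
tool_rot: [-1.571, 0.0, -2.802]
force: [-0.1, -0.3, 0.3]
width: 85.6
```

{"api": "servo_tool", "payload": {
  "increments": [
    {"dx": 2.3,"dy": 3.2,"dz": 0,"ax": 0,"ay": 0,"az": 0,"claw": -1},
    {"dx": 4.6,"dy": 6.5,"dz": 0,"ax": 0,"ay": 0,"az": 0,"claw": -1},
    {"dx": 6.9,"dy": 9.8,"dz": 0,"ax": 0,"ay": 0,"az": 0,"claw": -1},
    {"dx": 9.2,"dy": 13,"dz": 0,"ax": 0,"ay": 0,"az": 0,"claw": -1},
    {"dx": 11,"dy": 15.7,"dz": 0,"ax": 0,"ay": 0,"az": 0,"claw": -1},
    {"dx": 11,"dy": 15.7,"dz": 0,"ax": 0,"ay": 0,"az": 0,"claw": -1},
    {"dx": 11,"dy": 15.7,"dz": 0,"ax": 0,"ay": 0,"az": 0,"claw": -1}
  ]
}}

```text
clock: 1.45
eef_pos: [511.7, -193.4, 261.1]
tool_rot: [-1.572, 0.0, -2.797]
force: [-0.2, -0.1, 0.4]
width: 85.5
```

```bash
python3 - <<'E'
from h import *
snap('wrist','w2')
E
```

```text
(no output)
```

View pics/w2.png

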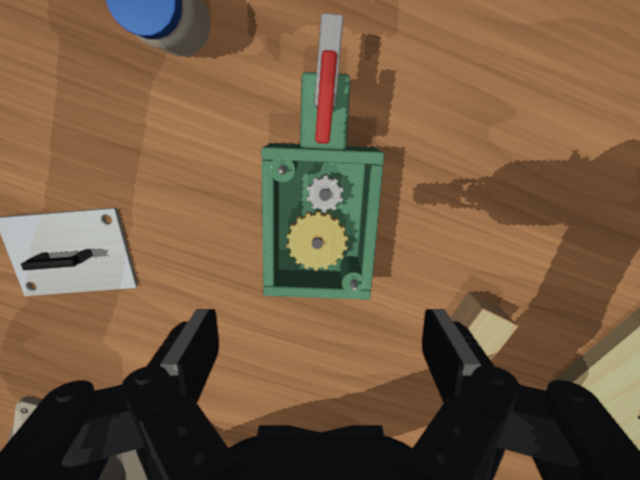

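```bash
python3 - <<'E'
from h import *
d=load('w2')
c=d['color'][130:310,250:400]; cv2.imwrite('pics/crop2.png',cv2.cvtColor(cv2.resize(c,None,fx=4,fy=4,interpolation=2),4))
for p,z in [((283,170),74),((354,284),74),((262,149),60),((382,152),60),((371,299),60),((264,296),60),((327,53),117),((323,141),117),((331,16),77)]:print(p,plane(d,*p,z).round(1))
E
```

```text
(283, 170) [ 535.5 -149.2   74. ]
(354, 284) [ 450.5 -252.1   74. ]
(262, 149) [ 545.  -124.1   60. ]
(382, 152) [ 580.2 -230.5   60. ]
(371, 299) [ 434.1 -279.4   60. ]
(264, 296) [ 398.8 -170.3   60. ]
(327, 53) [ 632.6 -155.6  117. ]
(323, 141) [ 574.3 -173.6  117. ]
(331, 16) [ 664.2 -148.1   77. ]
```

View pics/crop2.png

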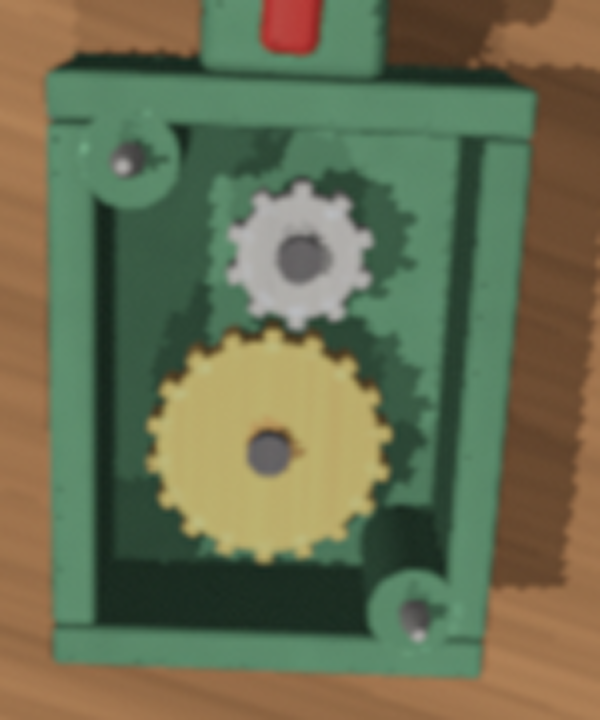

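```bash
python3 - <<'E'
from h import *
d=load('w2'); g=lambda a,b:(a/4+250-.375,b/4+130-.375)
for n,A,B,z in [('tips',(120,165),(418,634),74),('boss',(130,160),(411,613),60)]:
    a=plane(d,*g(*A),z)[:2];b=plane(d,*g(*B),z)[:2];v=a-b;print(n,a.round(1),b.round(1),'len',np.linalg.norm(v).round(1),'ctr',((a+b)/2).round(1),'yaw',np.arctan2(v[1],v[0])-np.arctan2(38,58))
cs=[plane(d,*g(*p),60)[:2] for p in [(48,75),(536,92),(482,677),(53,662)]]
cs=np.array(cs);print(cs.round(1),cs.mean(0).round(1),[np.linalg.norm(cs[i]-cs[i-1]).round(1) for i in range(4)])
for i,j in((0,3),(1,2)): v=cs[i]-cs[j];print(np.arctan2(v[1],v[0]))
E
```

```text
tips [ 533.7 -146.5] [ 446.2 -253.9] len 138.5 ctr [ 489.9 -200.2] yaw 0.3072701225199215
boss [ 533.1 -147.6] [ 445.2 -253.7] len 137.8 ctr [ 489.2 -200.6] yaw 0.2982446974745846
[[ 545.4 -123.6]
 [ 580.2 -232.1]
 [ 434.  -278.5]
 [ 399.4 -168.9]] [ 489.7 -200.8] [np.float64(152.9), np.float64(113.9), np.float64(153.4), np.float64(115.0)]
0.3003156024351023
0.3071537192552788
```

{"api": "servo_tool", "payload": {
  "increments": [
    {"dx": 0,"dy": 4,"dz": 0,"ax": 0,"ay": 0,"az": -0.04,"claw": -1},
    {"dx": 0,"dy": 8,"dz": 0,"ax": 0,"ay": 0,"az": -0.08,"claw": -1},
    {"dx": -0.5,"dy": 12,"dz": 0,"ax": 0,"ay": 0,"az": -0.12,"claw": -1},
    {"dx": -1,"dy": 16,"dz": 0,"ax": 0,"ay": 0,"az": -0.16,"claw": -1},
    {"dx": -1.5,"dy": 20,"dz": 0,"ax": 0,"ay": 0,"az": -0.2,"claw": -1},
    {"dx": -2,"dy": 24,"dz": 0,"ax": 0,"ay": 0,"az": -0.24,"claw": -1},
    {"dx": -2,"dy": 28,"dz": 0,"ax": 0,"ay": 0,"az": -0.28,"claw": -1},
    {"dx": -2,"dy": 32,"dz": 0,"ax": 0,"ay": 0,"az": -0.28,"claw": -1}
  ]
}}

```text
clock: 2.17
eef_pos: [490.3, 123.4, 261.6]
tool_rot: [-1.57, 0.0, -3.087]
force: [0.3, 0.1, 0.4]
width: 85.4
```

{"api": "servo_tool", "payload": {
  "increments": [
    {"dx": 0,"dy": 4,"dz": 0,"ax": 0,"ay": 0,"az": 0,"claw": -1},
    {"dx": 0,"dy": 8,"dz": 0,"ax": 0,"ay": 0,"az": 0,"claw": -1},
    {"dx": 0,"dy": 10.5,"dz": 0,"ax": 0,"ay": 0,"az": 0,"claw": -1},
    {"dx": 0,"dy": 10.5,"dz": 0,"ax": 0,"ay": 0,"az": 0,"claw": -1},
    {"dx": 0,"dy": 10.5,"dz": 0,"ax": 0,"ay": 0,"az": 0,"claw": -1}
  ]
}}

```text
clock: 2.58
eef_pos: [490.8, 228.7, 261.1]
tool_rot: [-1.57, -0.0, -3.081]
force: [-0.6, -0.5, -1.2]
width: 85.6
```

```bash
python3 - <<'E'
from h import *
snap('wrist','w3')
E
```

```text
(no output)
```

View pics/w3.png

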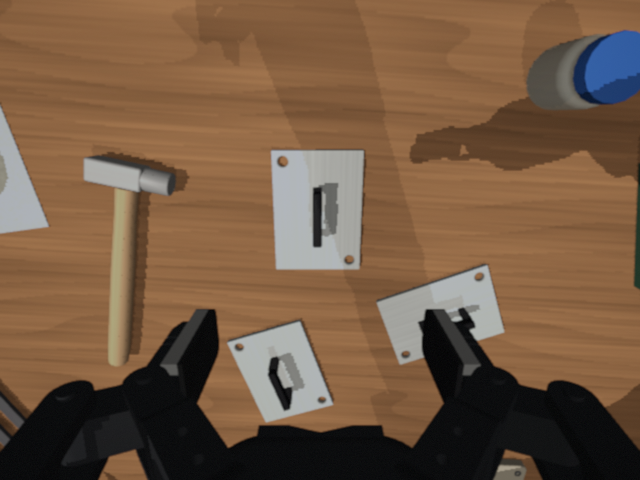

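```bash
python3 - <<'E'
from h import *
d=load('w3')
c=d['color'][135:285,255:385]; cv2.imwrite('pics/crop3.png',cv2.cvtColor(cv2.resize(c,None,fx=4,fy=4,interpolation=2),4))
hs=cv2.cvtColor(d['color'],cv2.COLOR_RGB2HSV)
g=cv2.cvtColor(d['color'],7)
m=(hs[...,1]<60)&(hs[...,2]>110)
M=np.zeros((480,640),np.uint8);M[135:285,255:385]=m[135:285,255:385]*255
M=cv2.morphologyEx(cv2.copyMakeBorder(M,0,0,0,0,0),cv2.MORPH_CLOSE,np.ones((15,15)))
c=max(cv2.findContours(M,0,2)[0],key=cv2.contourArea)
q=cv2.approxPolyN(cv2.convexHull(c),4).reshape(-1,2); print(q.tolist())
P=np.array([plane(d,*p,6)[:2] for p in q]);print(P.round(1).tolist(),P.mean(0),np.linalg.norm(P-np.roll(P,-1,0),axis=1).round(1),np.arctan2(*(np.roll(P,-1,0)-P).T[::-1]).round(3))
B=np.zeros((480,640),np.uint8);B[180:255,305:345]=((g<45)[180:255,305:345])*255
c=max(cv2.findContours(B,0,2)[0],key=cv2.contourArea);r=cv2.minAreaRect(c);print('bar',r)
bp=cv2.boxPoints(r);P=np.array([plane(d,*p,40)[:2] for p in bp]);print(P.round(1).tolist(),P.mean(0))
a=plane(d,282.5,161,6)[:2];b=plane(d,349,259.5,6)[:2];v=a-b;print('holes',a,b,np.linalg.norm(v),(a+b)/2,np.arctan2(v[1],v[0])-np.arctan2(38,58))
E
```

```text
[[364, 150], [359, 269], [275, 269], [270, 150]]
[[542.6, 183.9], [402.9, 176.1], [396.9, 277.2], [536.5, 285.2]] [469.71974638 230.60685679] [139.9 101.3 139.9 101.5] [-3.085  1.63   0.057 -1.511]
bar ((317.0, 216.5), (57.0, 6.0), 90.0)
[[504.6, 235.4], [505.0, 229.3], [443.2, 225.6], [442.8, 232.1]] [473.89414513 230.59968979]
holes [525.64115787 271.45632307] [414.49909499 189.17476973] 138.2852564834786 [470.07012643 230.3155464 ] 0.057279301404029814
```

View pics/crop3.png

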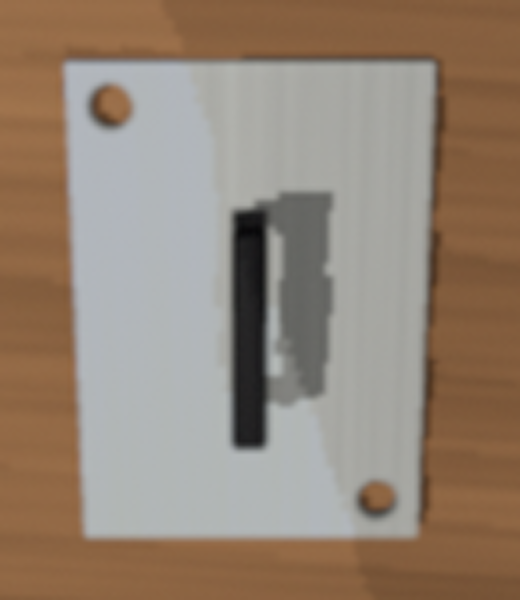

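{"api": "servo_tool", "payload": {
  "increments": [
    {"dx": -1,"dy": 0.2,"dz": -3.5,"ax": 0,"ay": 0,"az": 0,"claw": -1},
    {"dx": -2.1,"dy": 0.2,"dz": -7.5,"ax": 0,"ay": 0,"az": 0,"claw": -1},
    {"dx": -2.1,"dy": 0.2,"dz": -11.5,"ax": 0,"ay": 0,"az": 0,"claw": -1},
    {"dx": -2.1,"dy": 0.2,"dz": -15.5,"ax": 0,"ay": 0,"az": 0,"claw": -1},
    {"dx": -2.1,"dy": 0.2,"dz": -19,"ax": 0,"ay": 0,"az": 0,"claw": -1},
    {"dx": -2.1,"dy": 0.2,"dz": -21.5,"ax": 0,"ay": 0,"az": 0,"claw": -1},
    {"dx": -2.1,"dy": 0.2,"dz": -22,"ax": 0,"ay": 0,"az": 0,"claw": -1},
    {"dx": -2.1,"dy": 0.2,"dz": -22,"ax": 0,"ay": 0,"az": 0,"claw": -1}
  ]
}}

```text
clock: 3.3
eef_pos: [469.3, 228.1, 40.1]
tool_rot: [-1.568, -0.003, -3.085]
force: [0.9, -0.1, 0.7]
width: 85.5
```

{"api": "servo_tool", "payload": {
  "increments": [
    {"dx": 0.05,"dy": 0.2,"dz": -1,"ax": 0,"ay": 0,"az": 0,"claw": -1},
    {"dx": 0.05,"dy": 0.2,"dz": -2,"ax": 0,"ay": 0,"az": 0,"claw": -1},
    {"dx": 0.05,"dy": 0.2,"dz": -2.5,"ax": 0,"ay": 0,"az": 0,"claw": -1},
    {"dx": 0.05,"dy": 0.2,"dz": -2.5,"ax": 0,"ay": 0,"az": 0,"claw": -0.3},
    {"dx": 0.05,"dy": 0.2,"dz": -2.5,"ax": 0,"ay": 0,"az": 0,"claw": 0.5},
    {"dx": 0.05,"dy": 0.2,"dz": -2.5,"ax": 0,"ay": 0,"az": 0,"claw": 1},
    {"dx": 0.05,"dy": 0.2,"dz": -2.5,"ax": 0,"ay": 0,"az": 0,"claw": 1},
    {"dx": 0.05,"dy": 0.2,"dz": -2.5,"ax": 0,"ay": 0,"az": 0,"claw": 1}
  ]
}}

```text
clock: 3.97
eef_pos: [470.4, 233.3, 16.7]
tool_rot: [-1.571, 0.001, -3.082]
force: [-0.5, 0.1, 0.1]
width: 25.9
```

{"api": "servo_tool", "payload": {
  "increments": [
    {"dx": 0,"dy": 0,"dz": 0,"ax": 0,"ay": 0,"az": 0,"claw": 1},
    {"dx": 0,"dy": 0,"dz": 0,"ax": 0,"ay": 0,"az": 0,"claw": 1},
    {"dx": 0,"dy": 0,"dz": 0,"ax": 0,"ay": 0,"az": 0,"claw": 1},
    {"dx": 0,"dy": 0,"dz": 0,"ax": 0,"ay": 0,"az": 0,"claw": 1}
  ]
}}

```text
clock: 4.3
eef_pos: [470.3, 232.9, 16.8]
tool_rot: [-1.571, 0.0, -3.082]
force: [-0.5, -2.6, 6.5]
width: 8.8
```

{"api": "servo_tool", "payload": {
  "increments": [
    {"dx": 0,"dy": 0,"dz": 1,"ax": 0,"ay": 0,"az": 0,"claw": 1},
    {"dx": 0,"dy": 0,"dz": 3,"ax": 0,"ay": 0,"az": 0,"claw": 1},
    {"dx": 0,"dy": 0,"dz": 6,"ax": 0,"ay": 0,"az": 0,"claw": 1},
    {"dx": 0,"dy": 0,"dz": 9,"ax": 0,"ay": 0,"az": 0,"claw": 1},
    {"dx": 0,"dy": 0,"dz": 12,"ax": 0,"ay": 0,"az": 0,"claw": 1},
    {"dx": 0,"dy": 0,"dz": 15,"ax": 0,"ay": 0,"az": 0,"claw": 1},
    {"dx": 0,"dy": 0,"dz": 17,"ax": 0,"ay": 0,"az": 0,"claw": 1},
    {"dx": 0,"dy": 0,"dz": 17,"ax": 0,"ay": 0,"az": 0,"claw": 1}
  ]
}}

```text
clock: 4.97
eef_pos: [472.3, 234.5, 190.7]
tool_rot: [-1.575, 0.007, -3.082]
force: [1.3, 1.2, -3.3]
width: 8.9
```

```bash
python3 - <<'E'
from h import *
snap('wrist','w4');snap('scene','s4'); s=read_state();print(s['eef_pos'],s['tool_rot'],s['force'])
E
```

```text
[469.97375705 233.26173426 186.80094735] [-1.57135822e+00  8.42914383e-04 -3.08161736e+00] [ 0.2530133   0.02240474 -4.07081099]
```

View pics/w4.png

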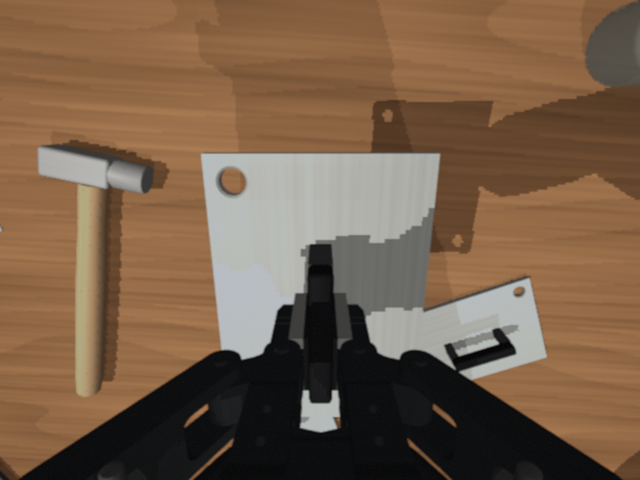

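```bash
python3 - <<'E'
from h import *
d=load('w4'); s=read_state(); T=s['eef_pos']; y=s['tool_rot'][2]+np.pi
R=np.array([[np.cos(y),np.sin(y)],[-np.sin(y),np.cos(y)]])
a,b=[plane(d,*p,176)[:2] for p in((202,154),(440,154))]; print(a,b,np.linalg.norm(a-b),'yaw',np.arctan2((a-b)[1],(a-b)[0])-np.pi/2,'tool',y)
print('corners in tool-cover frame (expect 70,+-50)',R@(a-T[:2]),R@(b-T[:2]))
h=plane(d,232,181,176)[:2]; h2=plane(d,232,181,173)[:2];print('hole (58,38)',R@(h-T[:2]),R@(h2-T[:2]))
E
```

```text
[537.86686802 289.15960225] [543.94504579 187.28706297] 102.05370402346047 yaw 0.059593887632338305 tool 0.05997529288763204
corners in tool-cover frame (expect 70,+-50) [71.12152212 51.72789628] [ 71.0825983  -50.32580032]
hole (58,38) [59.51772662 39.74573995] [59.02196248 40.49596333]
```

{"api": "servo_tool", "payload": {
  "increments": [
    {"dx": 0.1,"dy": -2,"dz": 0,"ax": 0,"ay": 0,"az": 0.03,"claw": 1},
    {"dx": 0.3,"dy": -5.5,"dz": 0,"ax": 0,"ay": 0,"az": 0.06,"claw": 1},
    {"dx": 0.5,"dy": -9,"dz": 0,"ax": 0,"ay": 0,"az": 0.1,"claw": 1},
    {"dx": 0.8,"dy": -12.5,"dz": 0,"ax": 0,"ay": 0,"az": 0.14,"claw": 1},
    {"dx": 1,"dy": -16,"dz": 0,"ax": 0,"ay": 0,"az": 0.18,"claw": 1},
    {"dx": 1.2,"dy": -19.5,"dz": 0,"ax": 0,"ay": 0,"az": 0.21,"claw": 1},
    {"dx": 1.5,"dy": -23,"dz": 0,"ax": 0,"ay": 0,"az": 0.243,"claw": 1},
    {"dx": 1.8,"dy": -26.5,"dz": 0,"ax": 0,"ay": 0,"az": 0.243,"claw": 1}
  ]
}}

```text
clock: 5.73
eef_pos: [486.4, -33.4, 184.5]
tool_rot: [-1.572, -0.004, -2.837]
force: [1.5, -0.5, -3.0]
width: 8.5
```

{"api": "servo_tool", "payload": {
  "increments": [
    {"dx": 0.1,"dy": -3.5,"dz": 0,"ax": 0,"ay": 0,"az": 0,"claw": 1},
    {"dx": 0.2,"dy": -7,"dz": 0,"ax": 0,"ay": 0,"az": 0,"claw": 1},
    {"dx": 0.2,"dy": -10.5,"dz": 0,"ax": 0,"ay": 0,"az": 0,"claw": 1},
    {"dx": 0.2,"dy": -14,"dz": 0,"ax": 0,"ay": 0,"az": 0,"claw": 1},
    {"dx": 0.2,"dy": -16,"dz": 0,"ax": 0,"ay": 0,"az": 0,"claw": 1},
    {"dx": 0.2,"dy": -16.9,"dz": 0,"ax": 0,"ay": 0,"az": 0,"claw": 1},
    {"dx": 0.2,"dy": -16.9,"dz": 0,"ax": 0,"ay": 0,"az": 0,"claw": 1},
    {"dx": 0.2,"dy": -16.9,"dz": 0,"ax": 0,"ay": 0,"az": 0,"claw": 1}
  ]
}}

```text
clock: 6.4
eef_pos: [489.3, -199.4, 185.0]
tool_rot: [-1.574, -0.002, -2.839]
force: [0.2, 0.4, -2.4]
width: 9.1
```

{"api": "servo_tool", "payload": {
  "increments": [
    {"dx": 0,"dy": 0,"dz": -2,"ax": 0,"ay": 0,"az": 0,"claw": 1},
    {"dx": 0,"dy": 0,"dz": -4,"ax": 0,"ay": 0,"az": 0,"claw": 1},
    {"dx": 0,"dy": 0,"dz": -6,"ax": 0,"ay": 0,"az": 0,"claw": 1},
    {"dx": 0,"dy": 0,"dz": -7.5,"ax": 0,"ay": 0,"az": 0,"claw": 1},
    {"dx": 0,"dy": 0,"dz": -7.5,"ax": 0,"ay": 0,"az": 0,"claw": 1},
    {"dx": 0,"dy": 0,"dz": -7.5,"ax": 0,"ay": 0,"az": 0,"claw": 1}
  ]
}}

```text
clock: 6.9
eef_pos: [489.9, -198.3, 110.6]
tool_rot: [-1.573, -0.001, -2.836]
force: [0.1, -0.2, -2.4]
width: 8.9
```

```bash
python3 - <<'E'
from h import *
snap('wrist','w5'); snap('side','sd5'); s=read_state();print(s['eef_pos'],s['tool_rot'],s['force'])
E
```

```text
[ 491.04247121 -199.66092043  112.07417568] [-1.57065591e+00  1.27392080e-03 -2.83695318e+00] [ 0.78093052 -0.09710167 -3.17144594]
```

View pics/w5.png

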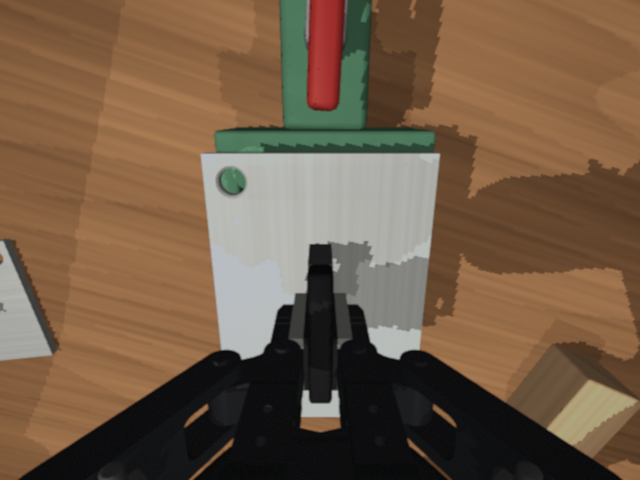

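```bash
python3 - <<'E'
from h import *
d=load('w5'); s=read_state(); T=s['eef_pos']
c=d['color'][110:210,190:460]; cv2.imwrite('pics/crop5.png',cv2.cvtColor(cv2.resize(c,None,fx=2.9,fy=2.9,interpolation=2),4))
c=d['color'][155:205,205:260]; cv2.imwrite('pics/crop5b.png',cv2.cvtColor(cv2.resize(c,None,fx=10,fy=10,interpolation=2),4))
print('pin tip',proj(d,(533.6,-147,74)),'foot',proj(d,(533.6,-147,60)))
zt=T[2]-10.8
a,b,h=[plane(d,*p,zt)[:2] for p in((202,154),(440,154),(232,181))]
y=.303;Rw=np.array([[np.cos(y),-np.sin(y)],[np.sin(y),np.cos(y)]])
print('cover top corners',a,b,'mid',(a+b)/2,'ctr est',(a+b)/2-Rw@[70,0],'hole',h,h-Rw@[58,38],'yaw',np.arctan2((a-b)[1],(a-b)[0])-np.pi/2)
for p in((217,131),(434,131)): print(plane(d,*p,60))
E
```

```text
pin tip [247.59567128 172.98607769] foot [252.69461687 168.97113655]
cover top corners [ 541.15370708 -131.23835942] [ 570.69400727 -224.8787672 ] mid [ 555.92385718 -178.05856331] ctr est [ 489.11266302 -198.94550505] hole [ 533.95814738 -145.56963246] [ 489.93892631 -199.14488959] yaw 0.30558407464344706
[ 546.91704521 -124.75438515   60.        ]
[ 580.49829645 -231.27132961   60.        ]
```

View pics/crop5.png

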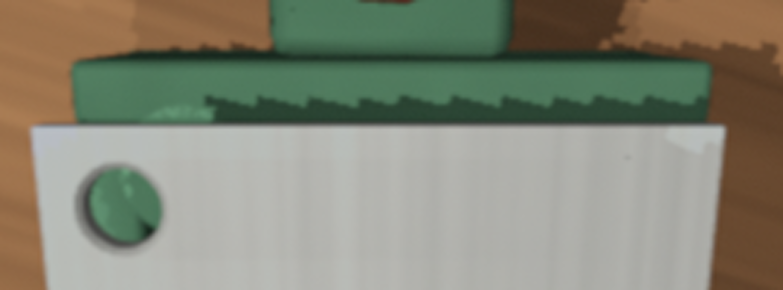

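View pics/crop5b.png

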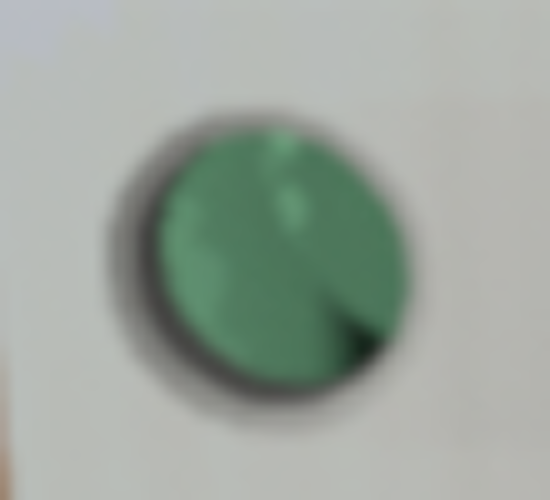

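{"api": "servo_tool", "payload": {
  "increments": [
    {"dx": 0,"dy": -0.13,"dz": -0.8,"ax": 0,"ay": 0,"az": 0,"claw": 1},
    {"dx": 0,"dy": -0.13,"dz": -1.6,"ax": 0,"ay": 0,"az": 0,"claw": 1},
    {"dx": 0,"dy": -0.13,"dz": -1.6,"ax": 0,"ay": 0,"az": 0,"claw": 1},
    {"dx": 0,"dy": -0.13,"dz": -1.6,"ax": 0,"ay": 0,"az": 0,"claw": 1}
  ]
}}

```text
clock: 7.33
eef_pos: [489.7, -202.1, 94.9]
tool_rot: [-1.572, -0.001, -2.839]
force: [0.3, -0.1, -2.5]
width: 8.7
```

```bash
python3 - <<'E'
from h import *
d=snap('wrist','w6'); snap('side','sd6'); s=read_state(); T=s['eef_pos'];print(T,s['tool_rot'],s['force'])
c=d['color'][110:210,190:460]; a=cv2.resize(c,None,fx=2.9,fy=2.9,interpolation=2)
c=load('sd6')['color'][180:280,240:400]; b=cv2.resize(c,None,fx=4.9,fy=3,interpolation=2)[:,:a.shape[1]]
cv2.imwrite('pics/crop6.png',cv2.cvtColor(np.vstack([a,b]),4))
print('pin tip',proj(d,(533.6,-147,74)),'foot',proj(d,(533.6,-147,60)))
zt=T[2]-10.8
a,b,h=[plane(d,*p,zt)[:2] for p in((202,154),(440,154),(232,181))]
y=.303;Rw=np.array([[np.cos(y),-np.sin(y)],[np.sin(y),np.cos(y)]])
print('ctr est',(a+b)/2-Rw@[70,0],h-Rw@[58,38])
E
```

```text
[ 490.20578561 -202.21471844   95.35221173] [-1.57078738e+00  1.00482297e-04 -2.83900121e+00] [-0.18247268  0.26677499 -2.73730326]
pin tip [232.28405774 175.77671811] foot [238.93050821 171.21778905]
ctr est [ 488.94486972 -203.02304756] [ 489.7485766  -202.92251628]
```

View pics/crop6.png

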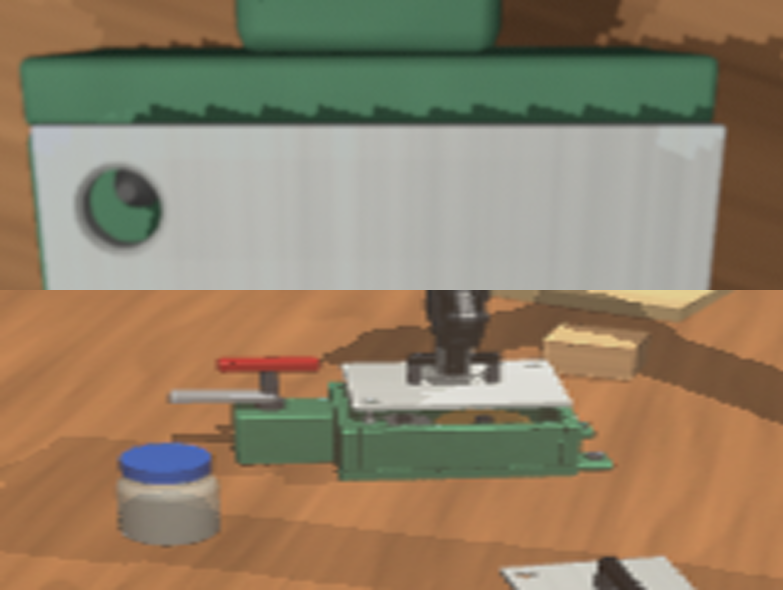

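```bash
python3 - <<'E'
from h import *
d=load('w6'); T=[490.2,-202.2,95.35]
c=d['color'][155:205,205:260]; cv2.imwrite('pics/crop6b.png',cv2.cvtColor(cv2.resize(c,None,fx=10,fy=10,interpolation=2),4))
print(plane(d,234,175.4,74), plane(d,231.2,181.6,T[2]-10.8))
E
```

```text
[ 533.99765691 -147.70421905   74.        ] [ 533.41536789 -149.07822676   84.55      ]
```

View pics/crop6b.png

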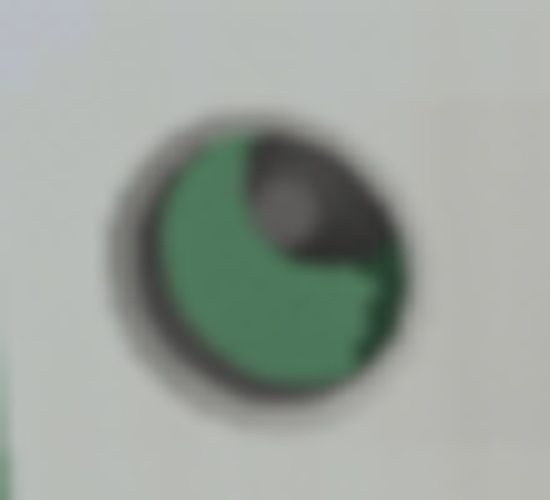

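{"api": "servo_tool", "payload": {
  "increments": [
    {"dx": 0.05,"dy": 0.15,"dz": 0,"ax": 0,"ay": 0,"az": 0,"claw": 1},
    {"dx": 0.05,"dy": 0.15,"dz": -0.4,"ax": 0,"ay": 0,"az": 0,"claw": 1},
    {"dx": 0.05,"dy": 0.15,"dz": -0.8,"ax": 0,"ay": 0,"az": 0,"claw": 1},
    {"dx": 0.05,"dy": 0.15,"dz": -1.1,"ax": 0,"ay": 0,"az": 0,"claw": 1},
    {"dx": 0.05,"dy": 0.15,"dz": -1.1,"ax": 0,"ay": 0,"az": 0,"claw": 1}
  ]
}}

```text
clock: 7.85
eef_pos: [490.1, -200.5, 83.5]
tool_rot: [-1.572, -0.001, -2.839]
force: [0.3, -0.6, -3.2]
width: 9.0
```

{"api": "servo_tool", "payload": {
  "increments": [
    {"dx": 0,"dy": 0,"dz": -0.3,"ax": 0,"ay": 0,"az": 0,"claw": 1},
    {"dx": 0,"dy": 0,"dz": -0.6,"ax": 0,"ay": 0,"az": 0,"claw": 1},
    {"dx": 0,"dy": 0,"dz": -0.75,"ax": 0,"ay": 0,"az": 0,"claw": 1},
    {"dx": 0,"dy": 0,"dz": -0.75,"ax": 0,"ay": 0,"az": 0,"claw": 1},
    {"dx": 0,"dy": 0,"dz": -0.75,"ax": 0,"ay": 0,"az": 0,"claw": 1}
  ]
}}

```text
clock: 8.27
eef_pos: [490.7, -200.6, 76.8]
tool_rot: [-1.571, 0.0, -2.839]
force: [-0.2, -0.4, -1.1]
width: 8.7
```

```bash
python3 - <<'E'
from h import *
d=snap('wrist','w7'); snap('side','sd7'); s=read_state(); T=s['eef_pos'];print(T,s['tool_rot'],s['force'])
c=d['color'][110:210,190:460]; a=cv2.resize(c,None,fx=2.9,fy=2.9,interpolation=2)
c=load('sd7')['color'][180:280,240:400]; b=cv2.resize(c,None,fx=4.9,fy=3,interpolation=2)[:,:a.shape[1]]
cv2.imwrite('pics/crop7.png',cv2.cvtColor(np.vstack([a,b]),4))
E
```

```text
[ 490.66770589 -200.64455827   76.78304456] [-1.57075524e+00  5.02560037e-05 -2.83880582e+00] [-0.18515875  1.03966339 -2.02859822]
```

View pics/crop7.png

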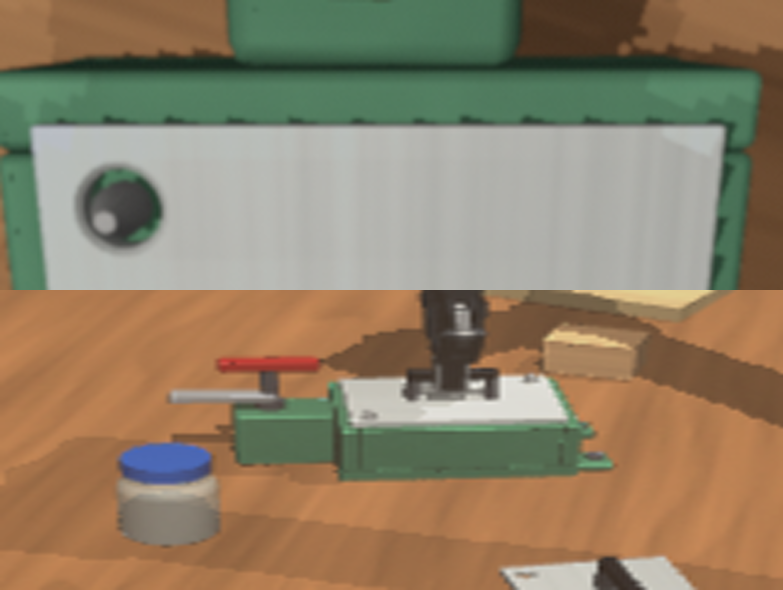

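{"api": "servo_tool", "payload": {
  "increments": [
    {"dx": 0,"dy": 0,"dz": -0.1,"ax": 0,"ay": 0,"az": 0,"claw": 1},
    {"dx": 0,"dy": 0,"dz": -0.2,"ax": 0,"ay": 0,"az": 0,"claw": 1},
    {"dx": 0,"dy": 0,"dz": -0.2,"ax": 0,"ay": 0,"az": 0,"claw": 1},
    {"dx": 0,"dy": 0,"dz": -0.2,"ax": 0,"ay": 0,"az": 0,"claw": 1}
  ]
}}

```text
clock: 8.7
eef_pos: [490.7, -200.7, 76.7]
tool_rot: [-1.57, 0.0, -2.839]
force: [-3.5, 1.5, 17.8]
width: 8.8
```

{"api": "servo_tool", "payload": {
  "increments": [
    {"dx": 0,"dy": 0,"dz": 0.1,"ax": 0,"ay": 0,"az": 0,"claw": 0.6},
    {"dx": 0,"dy": 0,"dz": 0.1,"ax": 0,"ay": 0,"az": 0,"claw": 0.2},
    {"dx": 0,"dy": 0,"dz": 0.1,"ax": 0,"ay": 0,"az": 0,"claw": 0},
    {"dx": 0,"dy": 0,"dz": 0.1,"ax": 0,"ay": 0,"az": 0,"claw": 0},
    {"dx": 0,"dy": 0,"dz": 0.1,"ax": 0,"ay": 0,"az": 0,"claw": 0},
    {"dx": 0,"dy": 0,"dz": 0.1,"ax": 0,"ay": 0,"az": 0,"claw": 0}
  ]
}}

```text
clock: 9.2
eef_pos: [490.6, -200.6, 75.6]
tool_rot: [-1.571, -0.0, -2.839]
force: [-0.4, -0.1, 0.4]
width: 42.7
```

{"api": "servo_tool", "payload": {
  "increments": [
    {"dx": 0,"dy": 0,"dz": 1.5,"ax": 0,"ay": 0,"az": 0,"claw": 0},
    {"dx": 0,"dy": 0,"dz": 4,"ax": 0,"ay": 0,"az": 0,"claw": -0.5},
    {"dx": 0,"dy": 0,"dz": 8,"ax": 0,"ay": 0,"az": 0,"claw": -1},
    {"dx": 0,"dy": 0,"dz": 12,"ax": 0,"ay": 0,"az": 0,"claw": -1},
    {"dx": 0,"dy": 0,"dz": 16,"ax": 0,"ay": 0,"az": 0,"claw": -1},
    {"dx": 0,"dy": 0,"dz": 16,"ax": 0,"ay": 0,"az": 0,"claw": -1}
  ]
}}

```text
clock: 9.7
eef_pos: [495.1, -202.2, 243.2]
tool_rot: [-1.562, 0.011, -2.839]
force: [2.1, -1.3, -0.1]
width: 85.6
```

```bash
python3 - <<'E'
from h import *
d=snap('wrist','w8'); s=read_state(); print(s['eef_pos'],s['tool_rot'],s['qpos'].round(2))
E
```

```text
[ 493.41290225 -201.60369144  239.99216784] [-1.56518021  0.00734782 -2.83903718] [ 0.41  0.45 -0.11  1.84  0.06  0.85 -1.  ]
```

View pics/w8.png

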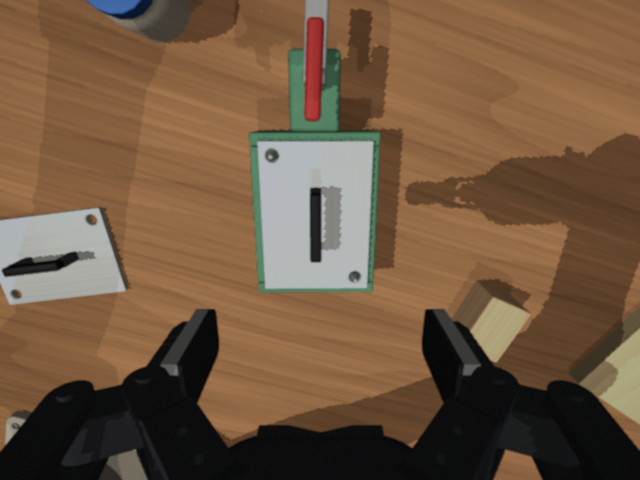

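```bash
python3 - <<'E'
from h import *
d=load('w8'); hs=cv2.cvtColor(d['color'],cv2.COLOR_RGB2HSV)
m=(((hs[...,0]<8)|(hs[...,0]>172))&(hs[...,1]>150)&(hs[...,2]>70)).astype(np.uint8)*255
c=max(cv2.findContours(m,0,2)[0],key=cv2.contourArea);r=cv2.minAreaRect(c);print(r)
b=cv2.boxPoints(r);P=np.array([plane(d,*p,117)[:2] for p in b]);print(P.round(1),P.mean(0))
e=np.roll(P,-1,0)-P;print(np.linalg.norm(e,axis=1).round(1),np.arctan2(e[:,1],e[:,0]).round(3))
q=[plane(d,*p,74)[:2] for p in((271,155),(354.5,276.5))];print(q,np.mean(q,0))
E
```

```text
((313.44970703125, 68.9089126586914), (15.454431533813477, 102.22053527832031), 2.045408248901367)
[[ 571.1 -167.8]
 [ 632.9 -152. ]
 [ 635.6 -161.8]
 [ 574.  -178.4]] [ 603.37561507 -165.00183275]
[63.8 10.1 63.8 11. ] [ 0.25  -1.298 -2.878  1.839]
[array([ 535.03837955, -147.74944605]), array([ 449.26953784, -252.44594667])] [ 492.15395869 -200.09769636]
```

{"api": "servo_tool", "payload": {
  "increments": [
    {"dx": 1.5,"dy": 0.5,"dz": 0,"ax": 0,"ay": 0,"az": 0.12,"claw": -1},
    {"dx": 3,"dy": 1,"dz": 0,"ax": 0,"ay": 0,"az": 0.24,"claw": -1},
    {"dx": 4.5,"dy": 1.5,"dz": 0,"ax": 0,"ay": 0,"az": 0.36,"claw": -1},
    {"dx": 6,"dy": 2,"dz": 0,"ax": 0,"ay": 0,"az": 0.48,"claw": -1},
    {"dx": 7.5,"dy": 2.5,"dz": 0,"ax": 0,"ay": 0,"az": 0.6,"claw": -1},
    {"dx": 9,"dy": 3,"dz": 0,"ax": 0,"ay": 0,"az": 0.72,"claw": -1},
    {"dx": 10,"dy": 3.5,"dz": 0,"ax": 0,"ay": 0,"az": 0.84,"claw": -1},
    {"dx": 11,"dy": 3.7,"dz": 0,"ax": 0,"ay": 0,"az": 0.96,"claw": -1}
  ]
}}

```text
clock: 10.42
eef_pos: [600.6, -162.3, 234.1]
tool_rot: [-1.574, 0.001, -1.872]
force: [-0.5, 0.6, 0.5]
width: 85.4
```

{"api": "servo_tool", "payload": {
  "increments": [
    {"dx": 0,"dy": 0,"dz": 0,"ax": 0,"ay": 0,"az": 0.12,"claw": -1},
    {"dx": 0,"dy": 0,"dz": 0,"ax": 0,"ay": 0,"az": 0.24,"claw": -1},
    {"dx": 0,"dy": 0,"dz": 0,"ax": 0,"ay": 0,"az": 0.36,"claw": -1},
    {"dx": 0,"dy": 0,"dz": 0,"ax": 0,"ay": 0,"az": 0.48,"claw": -1},
    {"dx": 0,"dy": 0,"dz": 0,"ax": 0,"ay": 0,"az": 0.6,"claw": -1},
    {"dx": 0,"dy": 0,"dz": 0,"ax": 0,"ay": 0,"az": 0.72,"claw": -1},
    {"dx": 0,"dy": 0,"dz": 0,"ax": 0,"ay": 0,"az": 0.84,"claw": -1},
    {"dx": 0,"dy": 0,"dz": 0,"ax": 0,"ay": 0,"az": 0.96,"claw": -1}
  ]
}}

```text
clock: 11.08
eef_pos: [599.8, -163.5, 234.1]
tool_rot: [-1.572, 0.002, -0.913]
force: [0.3, 0.5, -0.2]
width: 85.3
```

{"api": "servo_tool", "payload": {
  "increments": [
    {"dx": 0,"dy": 0,"dz": 0,"ax": 0,"ay": 0,"az": 0.12,"claw": -1},
    {"dx": 0,"dy": 0,"dz": 0,"ax": 0,"ay": 0,"az": 0.24,"claw": -1},
    {"dx": 0,"dy": 0,"dz": 0,"ax": 0,"ay": 0,"az": 0.36,"claw": -1},
    {"dx": 0,"dy": 0,"dz": 0,"ax": 0,"ay": 0,"az": 0.48,"claw": -1},
    {"dx": 0,"dy": 0,"dz": 0,"ax": 0,"ay": 0,"az": 0.6,"claw": -1},
    {"dx": 0,"dy": 0,"dz": 0,"ax": 0,"ay": 0,"az": 0.72,"claw": -1},
    {"dx": 0,"dy": 0,"dz": 0,"ax": 0,"ay": 0,"az": 0.84,"claw": -1},
    {"dx": 0,"dy": 0,"dz": 0,"ax": 0,"ay": 0,"az": 0.96,"claw": -1}
  ]
}}

```text
clock: 11.75
eef_pos: [599.8, -163.5, 234.2]
tool_rot: [-1.57, 0.002, 0.048]
force: [-0.6, -0.2, 0.3]
width: 85.6
```

{"api": "servo_tool", "payload": {
  "increments": [
    {"dx": 0.4,"dy": -0.15,"dz": -1,"ax": 0,"ay": 0,"az": 0.11,"claw": -1},
    {"dx": 0.4,"dy": -0.15,"dz": -3,"ax": 0,"ay": 0,"az": 0.21,"claw": -1},
    {"dx": 0.4,"dy": -0.15,"dz": -6.5,"ax": 0,"ay": 0,"az": 0.21,"claw": -1},
    {"dx": 0.4,"dy": -0.15,"dz": -10,"ax": 0,"ay": 0,"az": 0.21,"claw": -1},
    {"dx": 0.4,"dy": -0.15,"dz": -11,"ax": 0,"ay": 0,"az": 0.21,"claw": -1},
    {"dx": 0.4,"dy": -0.15,"dz": -11,"ax": 0,"ay": 0,"az": 0.21,"claw": -1}
  ]
}}

```text
clock: 12.25
eef_pos: [601.7, -165.0, 121.8]
tool_rot: [-1.567, 0.007, 0.252]
force: [-0.0, 0.0, 0.3]
width: 85.3
```

```bash
python3 - <<'E'
from h import *
d=snap('wrist','w9'); s=read_state(); print(s['eef_pos'],s['tool_rot'],s['qpos'].round(2),s['force'])
E
```

```text
[ 603.70780575 -164.74259242  124.46892331] [-1.5686638   0.00271742  0.25163003] [ 0.69  0.86 -0.84  1.67  0.75  0.97  1.4 ] [0.12114523 0.09641506 1.11001689]
```

View pics/w9.png

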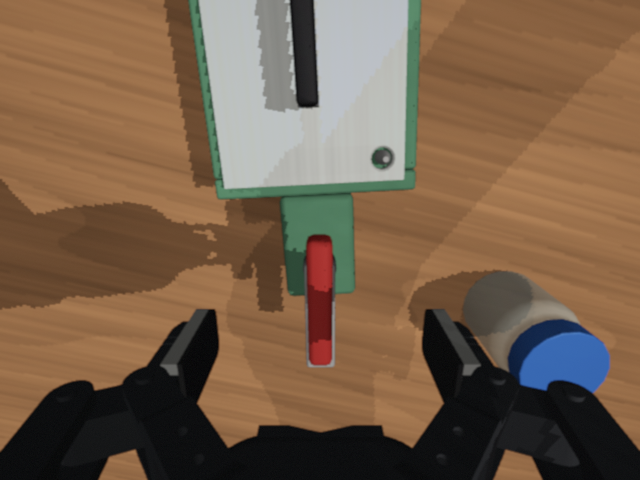

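{"api": "servo_tool", "payload": {
  "increments": [
    {"dx": 0,"dy": 0,"dz": -1.5,"ax": 0,"ay": 0,"az": 0,"claw": -1},
    {"dx": 0,"dy": 0,"dz": -3.2,"ax": 0,"ay": 0,"az": 0,"claw": -1},
    {"dx": 0,"dy": 0,"dz": -3.2,"ax": 0,"ay": 0,"az": 0,"claw": -0.5},
    {"dx": 0,"dy": 0,"dz": -3.2,"ax": 0,"ay": 0,"az": 0,"claw": 0.2},
    {"dx": 0,"dy": 0,"dz": -3.2,"ax": 0,"ay": 0,"az": 0,"claw": 1},
    {"dx": 0,"dy": 0,"dz": -3.2,"ax": 0,"ay": 0,"az": 0,"claw": 1},
    {"dx": 0,"dy": 0,"dz": -3.2,"ax": 0,"ay": 0,"az": 0,"claw": 1},
    {"dx": 0,"dy": 0,"dz": -3.2,"ax": 0,"ay": 0,"az": 0,"claw": 1}
  ]
}}

```text
clock: 12.97
eef_pos: [605.1, -164.9, 94.7]
tool_rot: [-1.571, -0.001, 0.251]
force: [-4.1, 13.0, 7.0]
width: 12.7
```

{"api": "servo_tool", "payload": {
  "increments": [
    {"dx": 0,"dy": 0,"dz": 0,"ax": 0,"ay": 0,"az": 0,"claw": 1},
    {"dx": 0,"dy": 0,"dz": 0,"ax": 0,"ay": 0,"az": 0,"claw": 1},
    {"dx": 0,"dy": 0,"dz": 0,"ax": 0,"ay": 0,"az": -0.05,"claw": 1},
    {"dx": 0,"dy": 0,"dz": 0,"ax": 0,"ay": 0,"az": -0.15,"claw": 1},
    {"dx": 0,"dy": 0,"dz": 0,"ax": 0,"ay": 0,"az": -0.25,"claw": 1},
    {"dx": 0,"dy": 0,"dz": 0,"ax": 0,"ay": 0,"az": -0.35,"claw": 1}
  ]
}}

```text
clock: 13.47
eef_pos: [605.1, -165.0, 94.9]
tool_rot: [-1.571, -0.001, -0.103]
force: [-1.7, -0.8, 5.1]
width: 10.7
```

```bash
python3 - <<'E'
from h import *
s=read_state(); print(s['eef_pos'],s['tool_rot'],s['qpos'].round(2),s['force'],s['torque'],s['width'])
E
```

```text
[ 605.0620852  -164.96902895   94.85068826] [-1.57097433e+00 -1.04860726e-03 -1.03164248e-01] [ 0.64  0.87 -0.73  1.69  0.72  0.87  1.07] [-1.74342074 -0.8307814   5.07028061] [0.03519282 0.34092726 0.1446874 ] 10.736531792220484
```

{"api": "servo_tool", "payload": {
  "increments": [
    {"dx": 0,"dy": 0,"dz": 0,"ax": 0,"ay": 0,"az": -0.1,"claw": 1},
    {"dx": 0,"dy": 0,"dz": 0,"ax": 0,"ay": 0,"az": -0.2,"claw": 1},
    {"dx": 0,"dy": 0,"dz": 0,"ax": 0,"ay": 0,"az": -0.3,"claw": 1},
    {"dx": 0,"dy": 0,"dz": 0,"ax": 0,"ay": 0,"az": -0.4,"claw": 1},
    {"dx": 0,"dy": 0,"dz": 0,"ax": 0,"ay": 0,"az": -0.5,"claw": 1},
    {"dx": 0,"dy": 0,"dz": 0,"ax": 0,"ay": 0,"az": -0.6,"claw": 1},
    {"dx": 0,"dy": 0,"dz": 0,"ax": 0,"ay": 0,"az": -0.7,"claw": 1},
    {"dx": 0,"dy": 0,"dz": 0,"ax": 0,"ay": 0,"az": -0.8,"claw": 1}
  ]
}}

```text
clock: 14.13
eef_pos: [604.4, -166.1, 94.8]
tool_rot: [-1.572, -0.001, -0.904]
force: [-3.1, -1.0, 5.8]
width: 10.8
```

{"api": "servo_tool", "payload": {
  "increments": [
    {"dx": 0,"dy": 0,"dz": 0,"ax": 0,"ay": 0,"az": -0.1,"claw": 1},
    {"dx": 0,"dy": 0,"dz": 0,"ax": 0,"ay": 0,"az": -0.2,"claw": 1},
    {"dx": 0,"dy": 0,"dz": 0,"ax": 0,"ay": 0,"az": -0.3,"claw": 1},
    {"dx": 0,"dy": 0,"dz": 0,"ax": 0,"ay": 0,"az": -0.4,"claw": 1},
    {"dx": 0,"dy": 0,"dz": 0,"ax": 0,"ay": 0,"az": -0.5,"claw": 1},
    {"dx": 0,"dy": 0,"dz": 0,"ax": 0,"ay": 0,"az": -0.6,"claw": 1},
    {"dx": 0,"dy": 0,"dz": 0,"ax": 0,"ay": 0,"az": -0.7,"claw": 1},
    {"dx": 0,"dy": 0,"dz": 0,"ax": 0,"ay": 0,"az": -0.8,"claw": 1}
  ]
}}

```text
clock: 14.8
eef_pos: [603.2, -166.5, 94.8]
tool_rot: [-1.573, -0.002, -1.704]
force: [-6.0, -1.3, 8.9]
width: 11.0
```

```bash
python3 - <<'E'
from h import *
d=snap('side','sd9');s=read_state(); print(s['eef_pos'],s['tool_rot'],s['qpos'].round(2),s['force'],s['torque'],s['width'])
c=d['color'][160:280,240:400]; cv2.imwrite('pics/crop9.png',cv2.cvtColor(cv2.resize(c,None,fx=4.5,fy=4.5,interpolation=2),4))
E
```

```text
[ 603.13387622 -166.48986454   94.80855452] [-1.57319174 -0.00266867 -1.70883838] [ 0.41  0.78 -0.31  1.69  0.33  0.72 -0.2 ] [-4.59414836 -0.40857698  9.14765458] [-0.25786121  1.07943887 -0.06568236] 10.832923287361726
```

View pics/crop9.png

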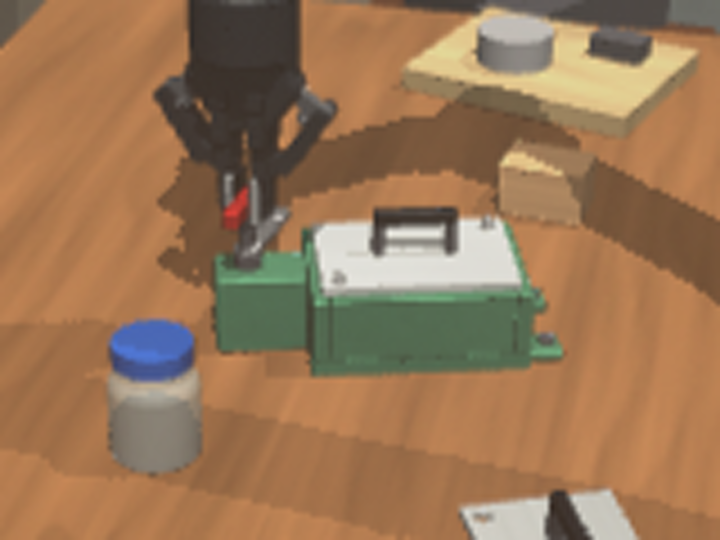

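The latch is turning with the gripper: the tongue is about two thirds of the way round and the cover is still seated. About 1.13 rad remains to the stop.

{"api": "servo_tool", "payload": {
  "increments": [
    {"dx": 0,"dy": 0,"dz": 0,"ax": 0,"ay": 0,"az": -0.1,"claw": 1},
    {"dx": 0,"dy": 0,"dz": 0,"ax": 0,"ay": 0,"az": -0.2,"claw": 1},
    {"dx": 0,"dy": 0,"dz": 0,"ax": 0,"ay": 0,"az": -0.3,"claw": 1},
    {"dx": 0,"dy": 0,"dz": 0,"ax": 0,"ay": 0,"az": -0.4,"claw": 1},
    {"dx": 0,"dy": 0,"dz": 0,"ax": 0,"ay": 0,"az": -0.5,"claw": 1},
    {"dx": 0,"dy": 0,"dz": 0,"ax": 0,"ay": 0,"az": -0.6,"claw": 1},
    {"dx": 0,"dy": 0,"dz": 0,"ax": 0,"ay": 0,"az": -0.7,"claw": 1},
    {"dx": 0,"dy": 0,"dz": 0,"ax": 0,"ay": 0,"az": -0.8,"claw": 1}
  ]
}}

```text
clock: 15.52
eef_pos: [602.1, -165.8, 94.8]
tool_rot: [-1.573, -0.004, -2.504]
force: [-7.4, 0.1, 10.9]
width: 10.5
```

{"api": "servo_tool", "payload": {
  "increments": [
    {"dx": 0,"dy": 0,"dz": 0,"ax": 0,"ay": 0,"az": -0.08,"claw": 1},
    {"dx": 0,"dy": 0,"dz": 0,"ax": 0,"ay": 0,"az": -0.16,"claw": 1},
    {"dx": 0,"dy": 0,"dz": 0,"ax": 0,"ay": 0,"az": -0.24,"claw": 1},
    {"dx": 0,"dy": 0,"dz": 0,"ax": 0,"ay": 0,"az": -0.29,"claw": 1},
    {"dx": 0,"dy": 0,"dz": 0,"ax": 0,"ay": 0,"az": -0.33,"claw": 1},
    {"dx": 0,"dy": 0,"dz": 0,"ax": 0,"ay": 0,"az": -0.36,"claw": 1},
    {"dx": 0,"dy": 0,"dz": 0,"ax": 0,"ay": 0,"az": -0.36,"claw": 1}
  ]
}}

```text
clock: 16.1
eef_pos: [601.8, -165.3, 94.8]
tool_rot: [-1.572, -0.005, -2.858]
force: [-8.9, 0.3, 11.9]
width: 10.9
```

```bash
python3 - <<'E'
from h import *
s=read_state(); print(s['eef_pos'],s['tool_rot'],s['qpos'].round(2),s['force'],s['torque'],s['width'])
E
```

```text
[ 601.79594141 -165.32331126   94.81692158] [-1.5719769  -0.00535847 -2.85783406] [ 0.22  0.76  0.01  1.7  -0.01  0.69 -1.06] [-8.9041783   0.26638397 11.87896166] [0.09111461 1.65514015 0.60846336] 10.942265702031936
```

{"api": "servo_tool", "payload": {
  "increments": [
    {"dx": 0,"dy": 0,"dz": 0,"ax": 0,"ay": 0,"az": 0,"claw": 0.5},
    {"dx": 0,"dy": 0,"dz": 0,"ax": 0,"ay": 0,"az": 0,"claw": -0.2},
    {"dx": 0,"dy": 0,"dz": 0,"ax": 0,"ay": 0,"az": 0,"claw": -0.5},
    {"dx": 0,"dy": 0,"dz": 0.5,"ax": 0,"ay": 0,"az": 0,"claw": -0.5},
    {"dx": 0,"dy": 0,"dz": 2,"ax": 0,"ay": 0,"az": 0,"claw": -0.5},
    {"dx": 0,"dy": 0,"dz": 5,"ax": 0,"ay": 0,"az": 0,"claw": -0.5},
    {"dx": 0,"dy": 0,"dz": 9,"ax": 0,"ay": 0,"az": 0,"claw": -0.5},
    {"dx": 0,"dy": 0,"dz": 13,"ax": 0,"ay": 0,"az": 0,"claw": -0.5}
  ]
}}

```text
clock: 16.77
eef_pos: [604.1, -164.9, 224.7]
tool_rot: [-1.572, -0.002, -2.859]
force: [1.1, 0.1, 0.7]
width: 64.2
```

{"api": "servo_tool", "payload": {
  "increments": [
    {"dx": -4,"dy": -1.2,"dz": 1,"ax": 0,"ay": 0,"az": 0,"claw": -0.5},
    {"dx": -8,"dy": -2.4,"dz": 2,"ax": 0,"ay": 0,"az": 0,"claw": -0.5},
    {"dx": -11,"dy": -3.4,"dz": 3,"ax": 0,"ay": 0,"az": 0,"claw": -0.5},
    {"dx": -11,"dy": -3.4,"dz": 3,"ax": 0,"ay": 0,"az": 0,"claw": -0.5}
  ]
}}

```text
clock: 17.1
eef_pos: [488.6, -203.0, 256.1]
tool_rot: [-1.569, -0.003, -2.866]
force: [-0.9, 0.3, -0.2]
width: 64.1
```

```bash
python3 - <<'E'
from h import *
d=snap('wrist','w10');snap('scene','s10');e=snap('side','sd10');s=read_state(); print(s['clock'],s['eef_pos'],s['force'])
c=e['color'][160:280,240:400]; cv2.imwrite('pics/crop10.png',cv2.cvtColor(cv2.resize(c,None,fx=4.5,fy=4.5,interpolation=2),4))
E
```

```text
17.25 [ 495.51380323 -199.14569505  254.48904092] [ 0.06165905  0.02503414 -0.57041422]
```

View pics/w10.png

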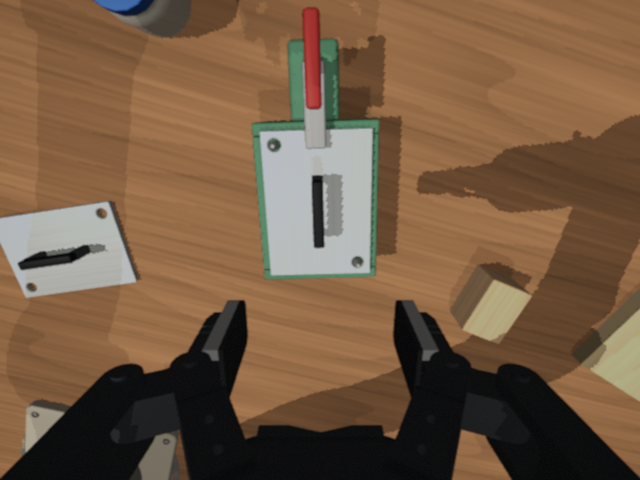

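View pics/crop10.png

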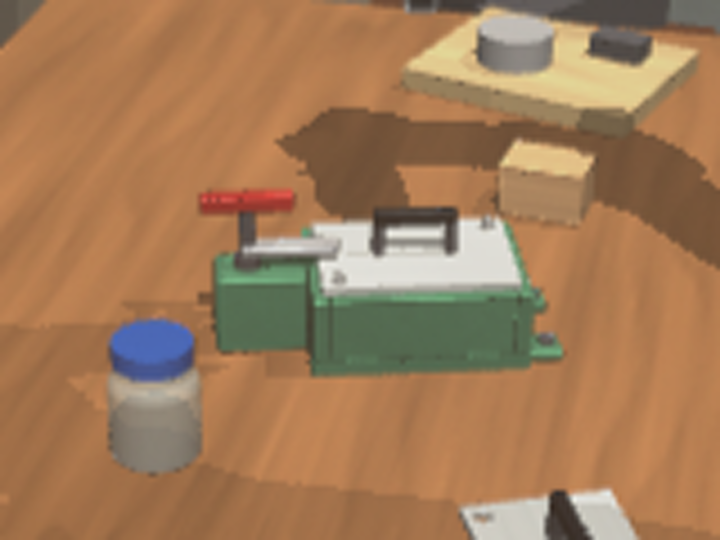

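```bash
python3 - <<'E'
from h import *
d=load('w10'); hs=cv2.cvtColor(d['color'],cv2.COLOR_RGB2HSV)
m=(((hs[...,0]<8)|(hs[...,0]>172))&(hs[...,1]>150)&(hs[...,2]>70)).astype(np.uint8)*255
c=max(cv2.findContours(m,0,2)[0],key=cv2.contourArea)
P=np.array([plane(d,*p,117)[:2] for p in cv2.boxPoints(cv2.minAreaRect(c))]);e=np.roll(P,-1,0)-P
print('bar',P.mean(0),np.linalg.norm(e,axis=1).round(),np.arctan2(e[:,1],e[:,0]).round(3))
tip=plane(d,315.5,147.5,77)[:2]; v=tip-np.array([603.8,-165]);print('tip',tip,np.linalg.norm(v),'latch',(0.303-np.arctan2(v[1],v[0]))%(2*np.pi))
a,b=plane(d,274,145,74)[:2],plane(d,357.5,262,74)[:2];print('pins',(a+b)/2)
q=np.array([plane(d,*p,66)[:2] for p in((260,130),(376,129),(370,274),(268,277))]);print('cover',q.mean(0),np.arctan2(*(q[0]-q[3])[::-1]),np.arctan2(*(q[1]-q[2])[::-1]))
A,B=load('scene0')['color'].astype(int),load('s10')['color'].astype(int)
D=np.abs(A-B).max(2)
for n,(x,y,w,h) in dict(jar=(308,292,30,42),hammer=(455,160,50,95),block=(118,250,32,42)).items(): print(n,D[y:y+h,x:x+w].mean().round(2),(D[y:y+h,x:x+w]>40).mean().round(3))
E
```

```text
bar [ 604.12863929 -165.08563766] [11. 64. 12. 64.] [-1.259 -2.82   1.885  0.307]
tip [ 542.82365773 -184.13517047] 63.90828636260784 latch 3.140512024193281
pins [ 491.74833044 -200.74451574]
cover [ 489.21815892 -201.87892706] 0.27744671559864376 0.28306845951649423
jar 8.95 0.0
hammer 5.5 0.0
block 11.31 0.071
```

```bash
python3 - <<'E'
from h import *
print(finish_job())
E
```

```text
the job is handed in; nothing more can be done
None
```

The cover is back on the gear case with both pins through its holes, and the T-handle is turned to its stop. I let go, and the job is handed in at about 17 s on the clock. `finish_job` gave no verdict, so the checks below are my own.

- **Cover choice:** I took the cover at scene pixel (401,246), 523 mm from the base. The look-alikes were at 348 and 359 mm.
- **Cover seating:** Lowering stopped on the rim with an 18 N contact force, at the height expected for a seated cover. The last wrist picture shows both pins through the holes. The cover's centre measures about 1.5 mm from the case's, within the 5 mm allowed. Its angle from hand-picked corners came out at about 0.28 rad against the case's 0.30 rad, within the 0.1 rad allowed.
- **Latch:** The T-handle turned freely, then met the stop. The last picture puts it at 3.14 rad, with the tongue over the cover's edge.
- **Release:** The gripper is open and well above everything, touching nothing.
- **Jar, hammer and block:** Comparing the first and last scene pictures, the jar and hammer show no change. About 7% of the pixels around the block changed. I put that down to the arm's moving shadow and did not measure the block's position again.

One measurement disagreed slightly: the centre found from the pins varied by about 2 mm between wrist pictures, which matches the stated calibration error.

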